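Strip a fixture stud and lay its parts and the screwdriver on their outlines

TASK

Strip the threaded stud: lift off the loose wing nut, then the spacer, then the bracket, one at a time, standing each upright on the black pad that shows its white outline before taking the next. After these, lay the screwdriver on its own outline too. Each thing must cover its outline and be turned the way the outline shows, and leave the tape roll and the jar where they stand.

Things in the scene. Friction and masses are not known exactly. Their poses are not given: they have to be found in the camera images.
- stud_base: Fixed dark steel foot plate 100 x 80 x 10 mm with a vertical threaded stud. Origin: stud axis at table level, z up. The stud is 10 mm thick and ends 73 mm above the table. On it, from below: bracket, spacer, wing nut, all slid on loosely: they lift straight up. From about 0.7 m ahead of the robot stands a tall heat press: carry things across in front of it.
- wing_nut: Steel wing nut, topmost on the stud, its underside 46 mm above the table. Round hub 28 mm across, 26 mm high, 15 mm through hole; two wings, 6 mm thick, stand out along its +x and -x to 28 mm from the axis and rise to about 31 mm. Origin: hole axis at the underside; z up. Grip across the hub, along its own y, fingertips above the spacer: that is wider, and its top is at the nut's underside.
- spacer: Plain steel tube, 36 mm outside, 15 mm hole, 30 mm high, upright under the wing nut and showing round it, its underside 16 mm above the table. Origin: axis at the underside, z up.
- bracket: Aluminium angle bracket, lowest on the stud, its underside 10 mm above the table. Foot 6 mm thick and 40 mm wide (y), with a 15 mm hole; origin at the hole's axis at the underside, z up. The foot has a round nose of 20 mm radius at +x and reaches to x = -55 mm, where a flange 8 mm thick (from x = -47 to -55 mm), 40 mm wide and 40 mm high stands upright. Grip the flange across its thickness.
- screwdriver: Screwdriver with a red handle lying on the table, 203 mm long, along its own y: handle 32 mm thick from y = +2 to +101 mm, thin shaft to the tip at y = -101 mm. Origin: middle of its length, at the level it lies on. Grip the handle at about y = +40 mm, about 15 to 22 mm above the level it lies on.
- pad_nut: Fixed black pad 90 x 75 mm, 4 mm thick, with a white outline of a disc with two wings along its x. Origin: centre of the outline at table level; the pad's top is 4 mm higher. The wing nut fits either way round.
- pad_spacer: Fixed black pad 80 x 75 mm, 4 mm thick, with a white ring 39 mm across at its centre. Origin: centre of the ring at table level.
- pad_bracket: Fixed black pad 105 x 70 mm (x, y), 4 mm thick, with the white outline of the bracket's foot: round nose to +x, square (flange) end to -x, dark dot for the hole at x = +17.5 mm. Origin: centre of the pad at table level.
- pad_screwdriver: Fixed black pad 60 x 225 mm (x, y), 4 mm thick, with the white outline of the screwdriver along its y: handle at +y, shaft at -y. Origin: middle of the handle outline at table level; the middle of the whole outline is at y = -50 mm. The pad and the screwdriver lie in front of the robot, one to the left and one to the right, whichever way round.
- heat_tape: Bystander: roll of amber tape, 74 mm across, 19 mm high, lying flat, not to be moved. Origin: centre of the underside.
- screw_jar: Bystander: white jar, 70 mm across, 58 mm high, not to be moved. Origin: centre of the underside.

How it is judged:
By the outcome, as a careful person would: the job done as asked, in the order asked, and still so for the second after the job is handed in, with the robot touching nothing.
It also fails if it takes over 141 s, if anything falls off the work surface, if the arm or the gripper's body presses on something with over 40 N, if the wrist force passes 120 N, or if a joint passes its speed limit or range.

ROBOT

A 6-joint arm with a two-finger parallel gripper is mounted at the origin on a cart in front of the work surface, level with it; the furniture and walls round the work are solid. World frame = base frame: x ahead of the robot, y to its left, z up, the work surface at z = 0. Lengths are in m, angles in rad, forces in N, time in s.
With the tool pointing down it reaches from about 0.25 to 0.775 m from the base axis. Payload 8.9 kg.
Tool frame: the origin (TCP) lies midway between the tips of the shut fingers; the grasp point (between the pads) lies 19 mm behind it; z points along the fingers, x is the direction in which the jaws open and shut, and the axes are right-handed (so a half turn about z gives the same grasp; the last joint's range is limited). The gripper opens to 85 mm and grips with 20 to 120 N. Pads are 22 mm wide; open, the fingers measure 114 mm over their backs; the gripper's body (76 mm by 85 mm) begins 54 mm behind the grasp point. The pads swing forward as they close: fully open they stand 13 mm farther back than shut.
Start: joints at [-1.37, 0.291, -0.153, 1.127, 0, 1.431], TCP at [0.175, -0.495, 0.203] pointing down, gripper open.
Joint ranges: [-2.52, 2.52], [-0.91, 1.74], [-1.3, 1.37], [-1.96, 2.02], [-1.52, 1.47], [-3.14, 3.14]. Speed limits (rad/s): [2.22, 2.22, 2.79, 3.14, 3.14, 3.14].

INTERFACE

Orientations are given as a unit quaternion [w, x, y, z].
In Python, from plant import env, eoat, observe, cams gives the robot as it stands. The module is installed in compiled form; this text tells all that it offers. Calls block until the motion is done:
- env.move_to(position, orientation): joint-space move of the TCP to a pose.
- env.servo_line(position, rotation=None, speed=0.15, contact_N=None): straight line of the TCP; rotation=None keeps the orientation; speed is the mean speed in m/s. With contact_N (N) it stops when the force on the tool has changed by that much, and returns True; else False.
- env.move_joints(angles): joint-space move.
- eoat.let_go() and eoat.gripper_close(): open the fingers fully, or close them until they stop; the grip force is fixed at half the most.
- env.wait(seconds).
- env.ik(position, orientation): joint angles nearest the present ones, or None.
- observe(): the state.
- cams.grab_frame(name): name is "side" or "top" or "wrist"; returns (picture, depth): 480x640x3 uint8, red, green, blue; 480x640 float32, m along the optical axis (not along the pixel's ray), 0 where there is no reading.
- cams.camera_info(name): a dict with "mtx" (3x3 intrinsics, pixels), "rvec" (rotation vector, rad) and "tvec" (3), from world to camera coordinates, as OpenCV has them; the wrist camera has in their place "hand_eye" (4x4, takes a point from camera to tool coordinates, whose origin is the TCP and whose axes are the tool frame's). Camera axes: x right, y down, z forward; pixel columns grow to the right and rows downward; lengths in m; the calibration is good to about 2 mm. A picture is of the moment at which its call begins: read the wrist's pose just before it. camera_info takes no time and is no camera call.
A pose or a line that the arm cannot do raises env.IKError and nothing moves.
- env.job_done(): hands the job in, once; it reports no verdict.
The state is a dict: "clock": time; "qpos": joint angles; "joint_velocities": joint speeds; "effort": joint torques, N m; "tcp_pos": TCP position; "orientation": TCP orientation; "wrist_force": force on the tool from outside, world axes, zero at the start; "moment": the same for the moment, N m; "gripper_width": finger opening in m.
Only numpy, scipy, OpenCV 4.12 (cv2) and the standard library are available. Lean on these libraries where they do the work, as an engineer would, in place of code of your own. Each camera call takes 0.05 s, during which the arm holds its last target.

## Working session

There is one attempt and no reset: what is moved stays moved. The work goes in short steps, each a Python script; the robot and the scene stay as the last script left them, time stands still between calls to the robot, and variables do not carry over. Pictures are saved under pics/ and viewed, and the job is handed in when it is done.

```bash
mkdir -p pics; ls; python3 - <<'E'
from plant import env,eoat,observe,cams
import cv2,numpy as np
s=observe();print(s)
for n in("top","side","wrist"):
    p,d=cams.grab_frame(n);cv2.imwrite(f"pics/{n}0.png",p[:,:,::-1]);np.save(f"pics/{n}0.npy",d);print(n,cams.camera_info(n))
E
```

```text
pics
{'clock': 0.0, 'qpos': array([-1.37032642e+00,  2.91288827e-01, -1.54138199e-01,  1.12666356e+00,
        9.45491295e-06,  1.43149166e+00]), 'joint_velocities': array([-0.00072264,  0.00045001,  0.00083702,  0.00051482, -0.00115373,
        0.00066427]), 'effort': array([ 1.17256375e-03, -5.37149334e+01,  3.31368864e+01,  1.62265176e-02,
       -8.27911981e-05,  2.31710220e-05]), 'tcp_pos': array([ 0.17487997, -0.49452324,  0.20262344]), 'orientation': array([-4.46827251e-04,  8.16478415e-01, -5.77375596e-01, -4.68128977e-04]), 'wrist_force': array([ 0.16855613, -0.71238046,  0.06746899]), 'moment': array([-0.00956477,  0.01780731,  0.0058479 ]), 'gripper_width': 0.08549526261685614}
top {'mtx': array([[570.07846416,   0.        , 311.7652541 ],
       [  0.        , 570.07846416, 235.41657646],
       [  0.        ,   0.        ,   1.        ]]), 'rvec': array([ 2.17653553, -2.13917805,  0.11960709]), 'tvec': array([-0.0068203 ,  0.51352744,  1.46597346])}
side {'mtx': array([[479.71134226,   0.        , 318.3823068 ],
       [  0.        , 479.71134226, 243.71435101],
       [  0.        ,   0.        ,   1.        ]]), 'rvec': array([ 2.04768918,  1.43810166, -0.52775353]), 'tvec': array([-0.18710255, -0.33570584,  1.52698894])}
wrist {'mtx': array([[432.12316736,   0.        , 311.26107854],
       [  0.        , 432.12316736, 243.79831053],
       [  0.        ,   0.        ,   1.        ]]), 'hand_eye': array([[ 9.99999289e-01,  8.32337137e-04, -8.54166434e-04,
         5.42537754e-05],
       [-5.78358410e-04,  9.64787720e-01,  2.63029126e-01,
        -6.60106867e-02],
       [ 1.04301820e-03, -2.63028445e-01,  9.64787515e-01,
        -1.71630499e-01],
       [ 0.00000000e+00,  0.00000000e+00,  0.00000000e+00,
         1.00000000e+00]])}
```

View pics/top0.png

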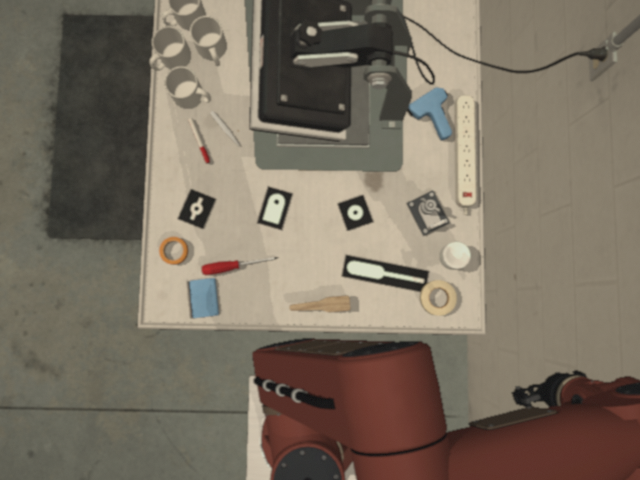

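View pics/side0.png

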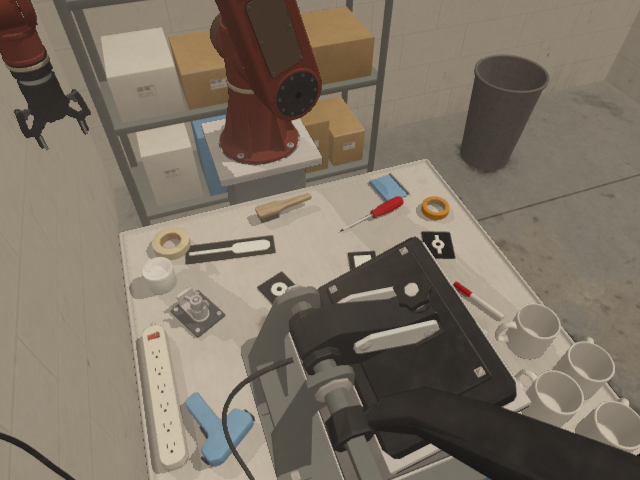

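View pics/wrist0.png

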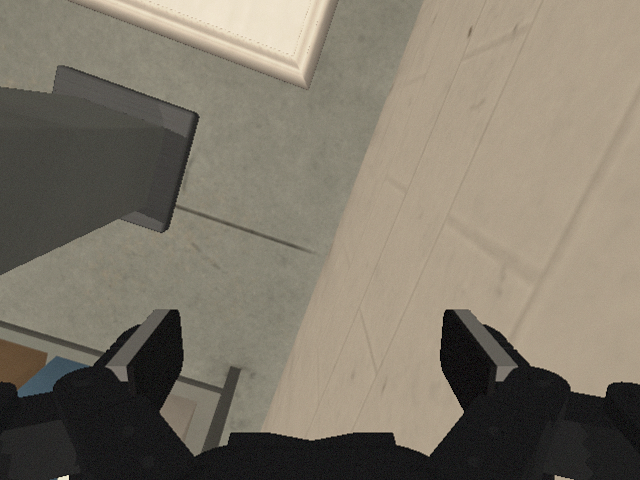

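```bash
cat > h.py <<'E'
from plant import env,eoat,observe,cams
import cv2,numpy as np
from scipy.spatial.transform import Rotation as R
def qR(q): return R.from_quat([q[1],q[2],q[3],q[0]])
def down(yaw):
    "tool down, jaw axis x at world yaw"
    q=(R.from_euler('z',yaw)*R.from_euler('x',np.pi)).as_quat(); return [q[3],q[0],q[1],q[2]]
def campose(n,s=None):
    i=cams.camera_info(n)
    if n!="wrist":
        Rm=cv2.Rodrigues(i['rvec'])[0]; return i['mtx'],Rm.T,-Rm.T@i['tvec']
    T=np.eye(4);T[:3,:3]=qR(s['orientation']).as_matrix();T[:3,3]=s['tcp_pos'];T=T@i['hand_eye'];return i['mtx'],T[:3,:3],T[:3,3]
def ray(P,uv,z):
    K,Rm,c=P;uv=np.atleast_2d(np.asarray(uv,float))
    d=(np.linalg.inv(K)@np.c_[uv,np.ones(len(uv))].T).T@Rm.T
    return c+d*((z-c[2])/d[:,2])[:,None]
def proj(P,X):
    K,Rm,c=P; x=(np.atleast_2d(X)-c)@Rm@K.T; return x[:,:2]/x[:,2:]
def shot(n,name):
    s=observe();p,d=cams.grab_frame(n);cv2.imwrite(f"pics/{name}.png",p[:,:,::-1]);np.savez(f"pics/{name}.npz",p=p,d=d,q=s['orientation'],t=s['tcp_pos'])
    return p,d,campose(n,s)
def load(n,name):
    f=np.load(f"pics/{name}.npz");return f['p'],f['d'],campose(n,dict(orientation=f['q'],tcp_pos=f['t']))
E
python3 - <<'E'
from h import *
P=campose("top")
for n,uv in dict(stud=(430,212),pn=(196,208),pb=(275,207),ps=(355,212),psd=(385,272),sd=(240,266),h=(210,268),tip=(275,258),jar=(457,255),tape=(174,250),beige=(438,298),brush=(320,303)).items(): print(n,ray(P,uv,0).round(3)[0])
i=cv2.imread("pics/top0.png");c=i[180:320,150:490];cv2.imwrite("pics/top0z.png",cv2.resize(c,None,fx=2.35,fy=2.35,interpolation=2))
E
```

```text
stud [ 0.586 -0.314  0.   ]
pn [0.586 0.316 0.   ]
pb [0.593 0.103 0.   ]
ps [ 0.582 -0.113  0.   ]
psd [ 0.423 -0.194  0.   ]
sd [0.432 0.192 0.   ]
h [0.425 0.272 0.   ]
tip [0.455 0.099 0.   ]
jar [ 0.471 -0.385  0.   ]
tape [0.472 0.37  0.   ]
beige [ 0.356 -0.334  0.   ]
brush [ 0.338 -0.023  0.   ]
```

View pics/top0z.png

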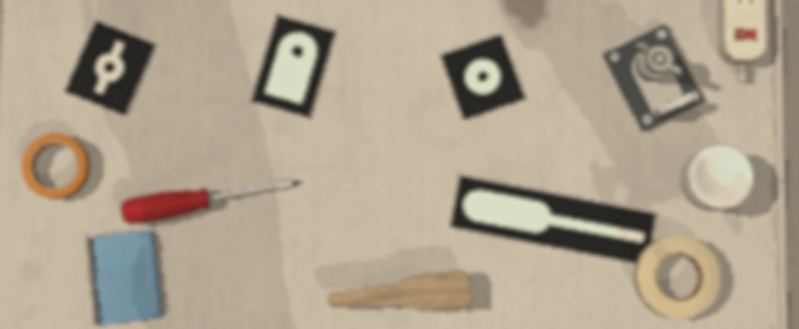

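```bash
python3 - <<'E'
from h import *
env.move_to([0.57,-0.31,0.24],down(np.radians(62)))
print(observe()['clock'],observe()['qpos'],observe()['wrist_force'])
shot("wrist","w1")
E
```

```text
1.7583 [-6.11914390e-01  5.25145125e-01  3.00434406e-01  1.34629203e+00
 -2.73611226e-04 -1.21183635e-01] [-0.11816844  0.34244559  0.07828489]
```

View pics/w1.png

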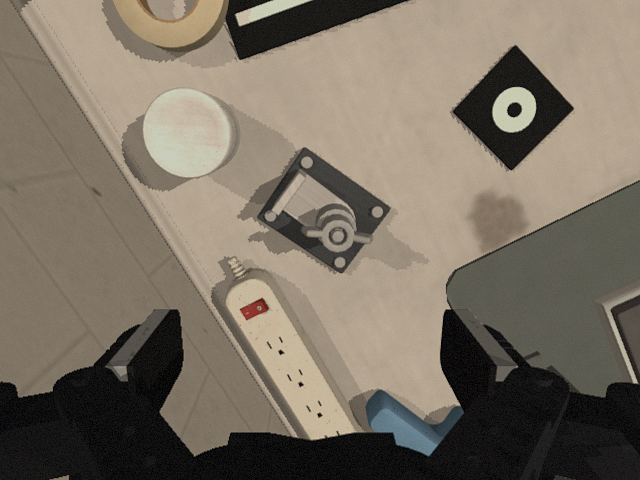

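```bash
python3 - <<'E'
from h import *
p,d,P=load("wrist","w1")
print("hub",ray(P,(338,236),.072)); w=ray(P,[(306,233),(370,239)],.075);print(w,np.degrees(np.arctan2(*(w[1]-w[0])[1::-1])))
f=ray(P,[(275,215),(302,172)],.05);print("flange",f)
print("corner bolts",ray(P,[(307,162),(377,212),(340,263),(271,215)],.012))
h=ray(P,(338,236),.072)[0]
env.move_to([h[0],h[1],0.17],down(np.radians(-28)))
print(observe()['clock'],observe()['qpos'])
p,d,P=shot("wrist","w2")
print(proj(P,h))
E
```

```text
hub [[ 0.59598935 -0.30057052  0.072     ]]
[[ 0.58097017 -0.321874    0.075     ]
 [ 0.60956018 -0.2788181   0.075     ]] 56.41501570236909
flange [[ 0.55985979 -0.34083576  0.05      ]
 [ 0.53876248 -0.3032987   0.05      ]]
corner bolts [[ 0.53587078 -0.29747617  0.012     ]
 [ 0.60756007 -0.2613724   0.012     ]
 [ 0.6358959  -0.31488076  0.012     ]
 [ 0.56321443 -0.35059404  0.012     ]]
3.2333 [-5.77035801e-01  5.85756900e-01  2.22681204e-01  1.20745735e+00
 -5.50055470e-05  1.48191920e+00]
[[311.86881453 232.34969738]]
```

View pics/w2.png

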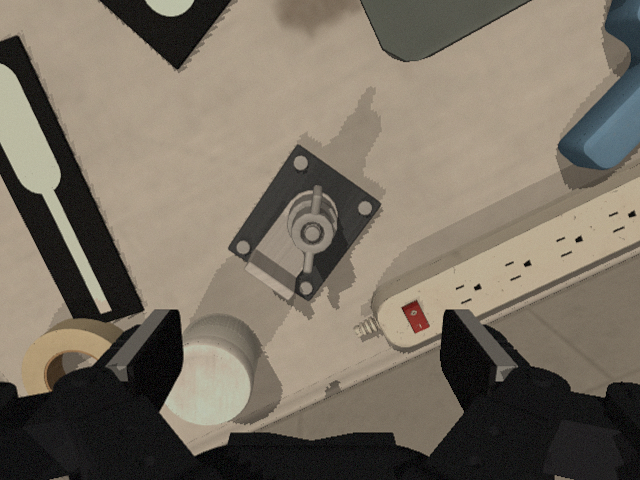

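```bash
python3 - <<'E'
from h import *
i=cv2.imread("pics/w2.png");cv2.imwrite("pics/w2z.png",cv2.resize(i[130:320,210:410],None,fx=3.1,fy=3.1,interpolation=2))
E
```

```text
(no output)
```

View pics/w2z.png

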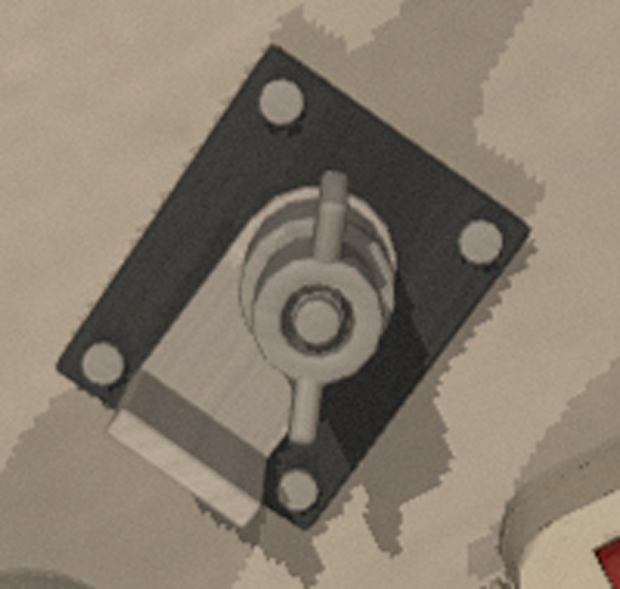

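```bash
python3 - <<'E'
from h import *
p,d,P=load("wrist","w2")
w=ray(P,[(307.4,270.3),(318,189.7)],.077);print("nut",ray(P,(313.2,233.2),.072),w,np.degrees(np.arctan2(*(w[1]-w[0])[1::-1])))
for n,(x,y,yaw) in dict(ps=(.582,-.113,80),pb=(.593,.103,100),pn=(.586,.316,118),sd=(.43,.19,114),pd=(.423,-.19,65)).items():
    env.move_to([x,y,.2],down(np.radians(yaw))); shot("wrist","w_"+n)
print(observe()['clock'],observe()['qpos'])
a=[cv2.imread(f"pics/w_{n}.png")[:330] for n in("ps","pb","pn","sd")]
cv2.imwrite("pics/mos.png",cv2.resize(np.vstack([np.hstack(a[:2]),np.hstack(a[2:])]),(800,412),interpolation=3))
E
```

```text
nut [[ 0.59648222 -0.30146803  0.072     ]] [[ 0.58220332 -0.32042752  0.077     ]
 [ 0.61250431 -0.27744422  0.077     ]] 54.81815687568639
8.9417 [-5.78051868e-01  1.76720150e-01 -3.12366688e-01  1.08189085e+00
  2.41004147e-04 -1.43692147e-01]
```

View pics/mos.png

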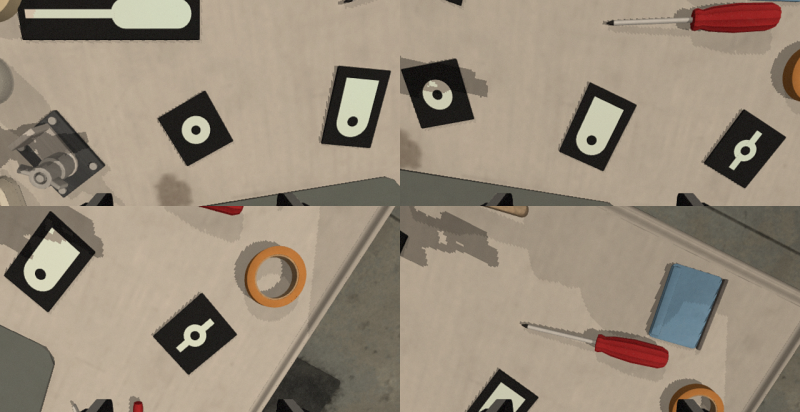

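View pics/w_pd.png

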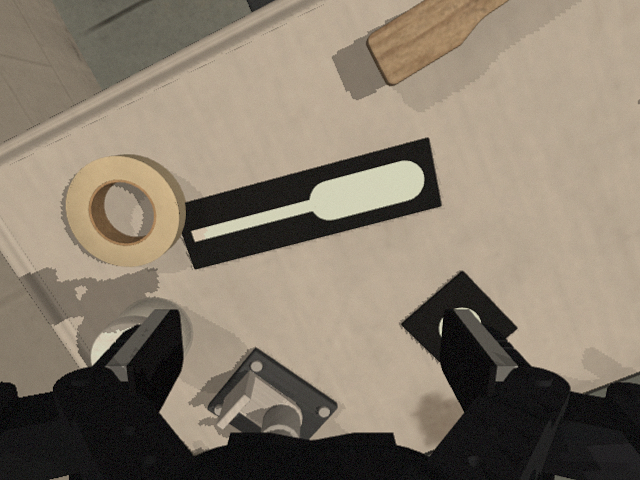

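```bash
cat >> h.py <<'E'
def pad(name,xy):
    p,d,P=load("wrist",name); g=p.max(2); uv=proj(P,[*xy,.004])[0]
    dark=(g<60).astype(np.uint8)
    cs,_=cv2.findContours(cv2.morphologyEx(dark,cv2.MORPH_CLOSE,np.ones((3,3))),cv2.RETR_EXTERNAL,cv2.CHAIN_APPROX_NONE)
    cs=[c for c in cs if cv2.contourArea(c)>1500 and cv2.pointPolygonTest(c,tuple(map(float,uv)),True)>-15]
    c=max(cs,key=cv2.contourArea); W=ray(P,c[:,0],.004)[:,:2]
    r=cv2.minAreaRect((W*1000).astype(np.float32))
    m=np.zeros_like(g);cv2.drawContours(m,[c],-1,1,-1);wh=((g>130)&(cv2.erode(m,np.ones((5,5)))>0)).astype(np.uint8)
    ws,_=cv2.findContours(wh,cv2.RETR_EXTERNAL,cv2.CHAIN_APPROX_NONE);w=max(ws,key=cv2.contourArea)
    Ww=ray(P,w[:,0],.004)[:,:2]*1000; rw=cv2.minAreaRect(Ww.astype(np.float32))
    return r,rw,Ww
E
python3 - <<'E'
from h import *
for n,v,xy in [("ps","ps",(.582,-.113)),("ps","pb",(.582,-.113)),("pb","pb",(.593,.103)),("pn","pn",(.586,.316)),("pn","pb",(.586,.316)),("pd","pd",(.423,-.19)),("pb","pn",(.593,.103))]:
    r,rw,W=pad("w_"+v,xy);print(n,v,[np.round(x,1) for x in r],'| white',[np.round(x,1) for x in rw],W.mean(0).round(1))
E
```

```text
ps ps [array([ 582.8, -112.2]), array([79.2, 74.3]), np.float64(20.1)] | white [array([ 583.4, -112.2]), array([38. , 38.4]), np.float64(80.0)] [ 582.9 -112.1]
ps pb [array([ 582.9, -111.9]), array([79.3, 75.7]), np.float64(20.2)] | white [array([ 583.5, -112.7]), array([38.4, 38.4]), np.float64(50.4)] [ 583.3 -112.8]
pb pb [array([591.6, 104.2]), array([ 69.4, 103.9]), np.float64(74.8)] | white [array([592. , 104.4]), array([43.2, 77.5]), np.float64(74.5)] [588.1 105.3]
pn pn [array([586.5, 314.1]), array([74.2, 89.2]), np.float64(68.9)] | white [array([586.3, 314.5]), array([60.1, 30.6]), np.float64(0.3)] [586.2 314.6]
pn pb [array([586.2, 313.7]), array([75.3, 89.4]), np.float64(68.8)] | white [array([586.1, 315.1]), array([60. , 30.8]), np.float64(0.5)] [586.  315.3]
pd pd [array([ 420.5, -192.7]), array([224. ,  59.2]), np.float64(80.0)] | white [array([ 420.7, -193.3]), array([205.5,  34.3]), np.float64(80.0)] [ 421.1 -190.6]
pb pn [array([591.7, 104.6]), array([ 70.1, 104.4]), np.float64(74.8)] | white [array([592.3, 103.5]), array([43.5, 77.7]), np.float64(74.8)] [589.9 103.6]
```

```bash
python3 - <<'E'
from h import *
for v in("pn","pb"):
    r,rw,W=pad("w_"+v,(.586,.316))
    m=cv2.moments(((W-[586,314])*100).astype(np.int32));print(np.degrees(.5*np.arctan2(2*m['mu11'],m['mu20']-m['mu02'])),m['m10']/m['m00']/100+586,m['m01']/m['m00']/100+314)
    c=W.mean(0);f=W[np.argsort(-np.linalg.norm(W-c,axis=1))[:14]]-c;print(np.degrees(np.arctan2(f[:,1],f[:,0])).round())
for v,xy in(("pb",(.593,.103)),("pd",(.423,-.19))):
    r,rw,W=pad("w_"+v,xy);a=np.radians(rw[2]);c=np.array(rw[0]);
    for A in(a,a+np.pi/2):
        u=np.array([np.cos(A),np.sin(A)]);t=(W-c)@u;m=cv2.moments((W*100).astype(np.int32));g=np.array([m['m10'],m['m01']])/m['m00']/100
        print(v,np.degrees(A),t.min(),t.max(),"area centroid offset",(g-c)@u)
i=cv2.imread("pics/w_pn.png");cv2.imwrite("pics/pnz.png",cv2.resize(i[120:310,210:400],None,fx=3,fy=3,interpolation=2))
E
```

```text
-21.128407461264178 586.5281690038083 314.4314260188915
[-28. -26. -23. -14. -21. -17. -19. -29. 167. 152. 162. 164. -13. 154.]
-21.101966024945764 586.332450936652 315.1551140904644
[-27. -20. -16. -29. -23. -19. -15. -25. 165. 153. -13. 163. 167. 156.]
pb 74.5179672241211 -21.58501951384783 21.584996747378828 area centroid offset 0.14460462281002226
pb 164.5179672241211 -38.774536379420006 38.77463821621736 area centroid offset 2.0603379579890713
pd 79.9848861694336 -102.76072142354325 102.7606536255997 area centroid offset 28.01334442948845
pd 169.9848861694336 -17.14609557201502 17.146091823645392 area centroid offset 0.010020995003693618
```

View pics/pnz.png

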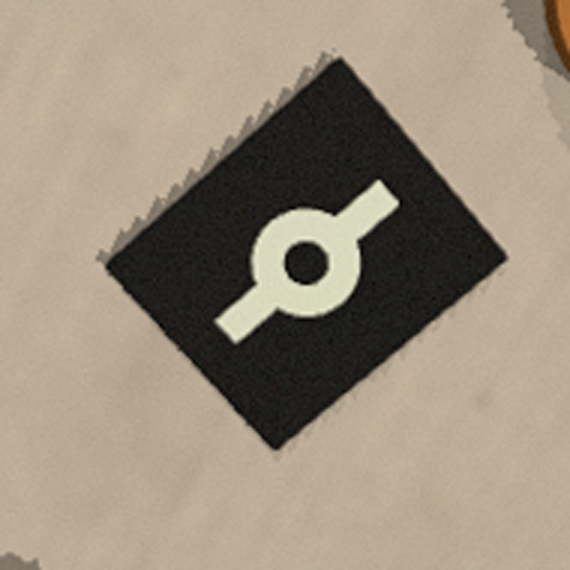

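```bash
cat >> h.py <<'E'
def st(t=""):
    s=observe();print(t,"clk",round(s['clock'],2),"tcp",s['tcp_pos'].round(4),"F",s['wrist_force'].round(1),"w",round(s['gripper_width'],4));return s
E
python3 - <<'E'
from h import *
x,y,th=.5962,-.3011,np.radians(-34.7)
env.move_to([.5,-.2,.2],down(th))
env.move_to([x,y,.13],down(th)); st("above")
print(env.servo_line([x,y,.049],speed=.06,contact_N=8)); st("at")
eoat.gripper_close(); s=st("closed")
shot("wrist","g1")
E
```

```text
above clk 11.19 tcp [ 0.5957 -0.3008  0.1298] F [0.3 0.6 0.1] w 0.0854
False
at clk 12.69 tcp [ 0.5965 -0.3013  0.0495] F [ 0.3 -0.7  0.2] w 0.0856
closed clk 13.46 tcp [ 0.5962 -0.3011  0.049 ] F [ 0.3  0.2 -0.1] w -0.0003
```

View pics/g1.png

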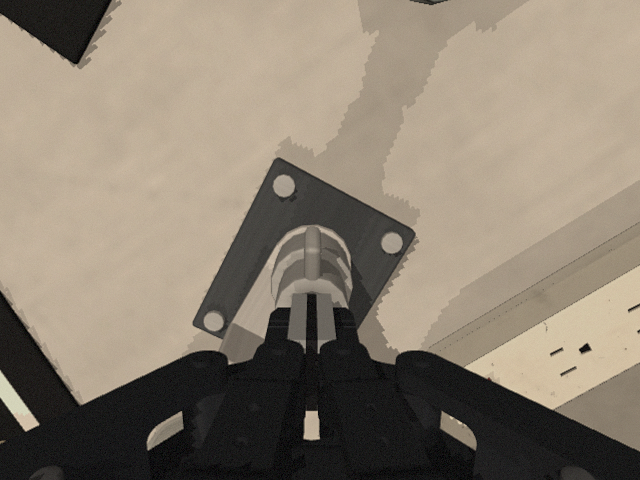

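```bash
python3 - <<'E'
from h import *
p,d,P=load("wrist","g1")
i=p[200:400,210:420,::-1];cv2.imwrite("pics/g1z.png",cv2.resize(cv2.convertScaleAbs(i,alpha=1.5),None,fx=2.9,fy=2.9,interpolation=2))
ps,ds,Ps=shot("side","s1"); uv=proj(Ps,[.5962,-.3011,.06])[0];print(uv)
u,v=map(int,uv);cv2.imwrite("pics/s1z.png",cv2.resize(ps[max(v-70,0):v+60,max(u-70,0):u+70,::-1],None,fx=4.2,fy=4.2,interpolation=2))
for r in range(230,345,8):
    K,Rm,c=P; z=d[r,312]; X=c+Rm@(np.linalg.inv(K)@[312,r,1]*z); print(r,X.round(4))
E
```

```text
[196.60622094 301.45885356]
230 [ 0.6129 -0.277   0.0664]
238 [ 0.6119 -0.2785  0.0709]
246 [ 0.6108 -0.28    0.0752]
254 [ 0.6095 -0.2819  0.0772]
262 [ 0.6076 -0.2848  0.0754]
270 [ 0.6058 -0.2873  0.075 ]
278 [ 0.6036 -0.2905  0.0728]
286 [ 0.602  -0.2928  0.0732]
294 [ 0.6026 -0.292   0.0837]
302 [ 0.6025 -0.292   0.0904]
310 [ 0.6023 -0.2923  0.0959]
318 [ 0.6022 -0.2925  0.1014]
326 [ 0.6023 -0.2923  0.1071]
334 [ 0.6021 -0.2926  0.1114]
342 [ 0.6023 -0.2924  0.1165]
```

View pics/g1z.png

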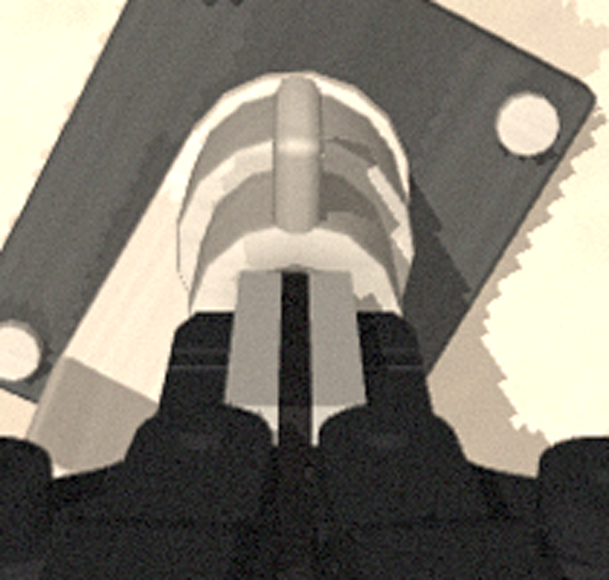

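View pics/s1z.png

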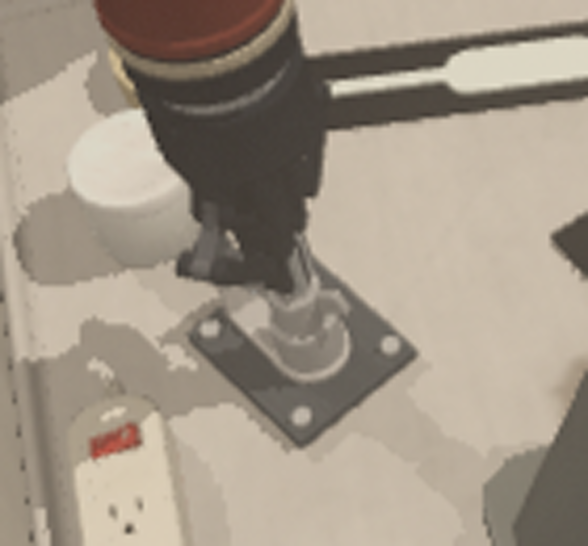

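The jaws shut on nothing. In the picture the shut fingertips end at row 292, above the hub, about 30 mm behind the stated TCP. I'll check this with a gentle touch on the stud top, which is at 73 mm.

```bash
python3 - <<'E'
from h import *
print(env.servo_line([.5962,-.3011,.036],speed=.01,contact_N=4)); st("touch")
env.servo_line([.5962,-.3011,.13],speed=.15)
p,d,P=shot("wrist","shut");eoat.let_go();st("open")
p,d,P=shot("wrist","open")
for nm in("shut","open"):
    p,d,P=load("wrist",nm); i=cams.camera_info("wrist");T=i['hand_eye'];K=i['mtx']
    v,u=np.mgrid[0:480,0:640];m=(d>0)&(d<.2);X=np.stack([(u-K[0,2])/K[0,0]*d,(v-K[1,2])/K[1,1]*d,d],-1)[m]@T[:3,:3].T+T[:3,3]
    print(nm,np.percentile(X[:,2],[50,90,99,99.9,100]).round(4)); k=X[:,2]>np.percentile(X[:,2],99);print(X[k].mean(0).round(4),X[k].min(0).round(4),X[k].max(0).round(4))
E
```

```text
True
touch clk 14.18 tcp [ 0.5963 -0.3011  0.045 ] F [ 0.3 -0.2  5.3] w -0.0002
open clk 15.73 tcp [ 0.5962 -0.3011  0.13  ] F [ 0.6  0.5 -0.3] w 0.0852
shut [-0.1002 -0.0761 -0.0415 -0.0343 -0.0314]
[ 0.0001 -0.0093 -0.0378] [-0.0137 -0.0116 -0.0415] [ 0.0135 -0.0062 -0.0314]
open [-0.0977 -0.0656 -0.0468 -0.0428 -0.0414]
[-0.0001 -0.0006 -0.0447] [-0.0494 -0.011  -0.0468] [ 0.0496  0.0112 -0.0414]
```

The touch came at TCP z = 45 mm on the 73 mm stud, and depth puts the shut tips at tool z = -31 mm. So the real fingertips lie about 28 mm behind the reported TCP, and I'll allow for that from here on.

```bash
echo "OFF=.028" >> h.py; python3 - <<'E'
from h import *
x,y,th=.5962,-.3011,np.radians(-34.7)
print(env.servo_line([x,y,.049-OFF],speed=.06,contact_N=8)); st("at")
eoat.gripper_close(); s=st("closed")
if s['gripper_width']>.02:
    env.servo_line([x,y,.14],speed=.08); st("up")
shot("wrist","g2")
E
```

```text
False
at clk 17.75 tcp [ 0.5964 -0.3012  0.0213] F [-0.2 -0.9  0.4] w 0.0853
closed clk 18.33 tcp [ 0.5964 -0.3013  0.0213] F [0.5 0.2 2.8] w 0.0259
up clk 19.98 tcp [ 0.5959 -0.3009  0.1394] F [ 0.   0.5 -0.2] w 0.0254
```

View pics/g2.png

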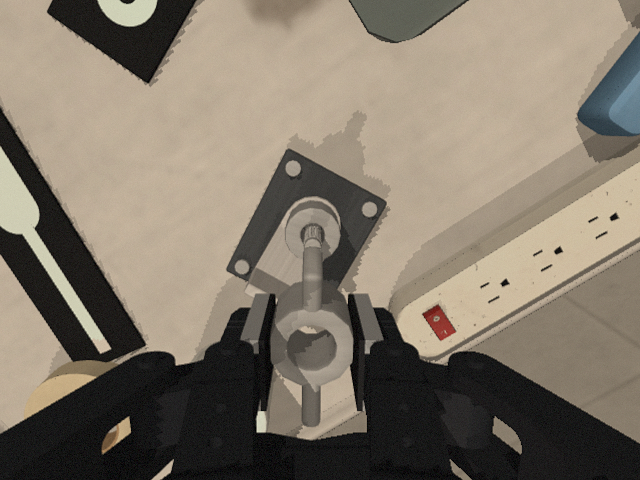

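The nut is held with its hub at (312, 343), wings vertical along rows 245–425, and centred in the jaws. The spacer stays on the stud. Next I carry the nut to its pad.

```bash
cat >> h.py <<'E'
def carry(x,y,th,z,zc=.17):
    s=observe();t=s['tcp_pos']
    y0=t[1];
    env.move_to([.5,np.clip(y0,-.2,.2),zc],down(th))
    if abs(y-y0)>.25: env.move_to([.5,np.clip(y,-.2,.2),zc],down(th))
    env.move_to([x,y,z],down(th)); return st("above")
E
python3 - <<'E'
from h import *
x,y,th=.5864,.3144,np.radians(-21.1+90)
carry(x,y,th,.05)
shot("wrist","p1")
print(env.servo_line([x,y,-.026],speed=.04,contact_N=4)); st("down")
E
```

```text
above clk 23.82 tcp [0.5866 0.3134 0.0506] F [0.1 0.6 0.3] w 0.0253
True
down clk 25.46 tcp [ 0.5863  0.3144 -0.0207] F [-0.1 -0.5  6.8] w 0.0252
```

View pics/p1.png

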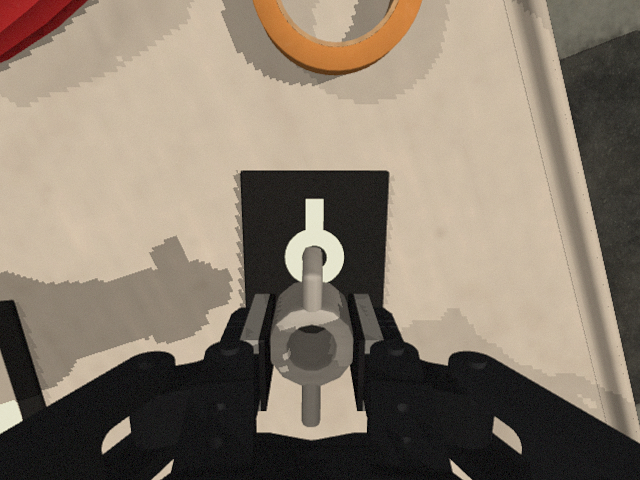

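```bash
python3 - <<'E'
from h import *
x,y,th=.5864,.3144,np.radians(-21.1+90)
eoat.let_go(); st("rel")
env.servo_line([x,y,.13],speed=.15)
shot("wrist","p1b")
i=cv2.imread("pics/p1b.png");cv2.imwrite("pics/p1z.png",cv2.resize(i[130:330,210:420],None,fx=2.8,fy=2.8,interpolation=2))
E
```

```text
rel clk 26.07 tcp [ 0.5854  0.314  -0.0218] F [0.2 0.5 0.2] w 0.0855
```

View pics/p1z.png

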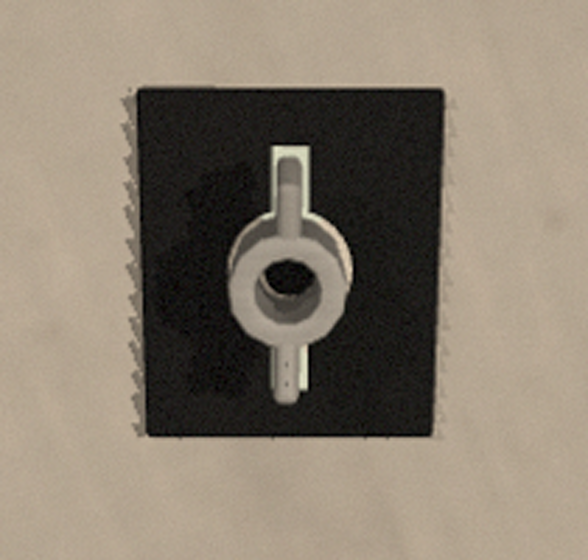

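```bash
python3 - <<'E'
from h import *
carry(.5963,-.3012,np.radians(114),.15)
shot("wrist","w3")
i=cv2.imread("pics/w3.png");cv2.imwrite("pics/w3z.png",cv2.resize(i[130:330,210:420],None,fx=2.8,fy=2.8,interpolation=2))
E
```

```text
above clk 30.27 tcp [ 0.5964 -0.3001  0.1493] F [-0.8 -0.4 -1.1] w 0.0854
```

View pics/w3z.png

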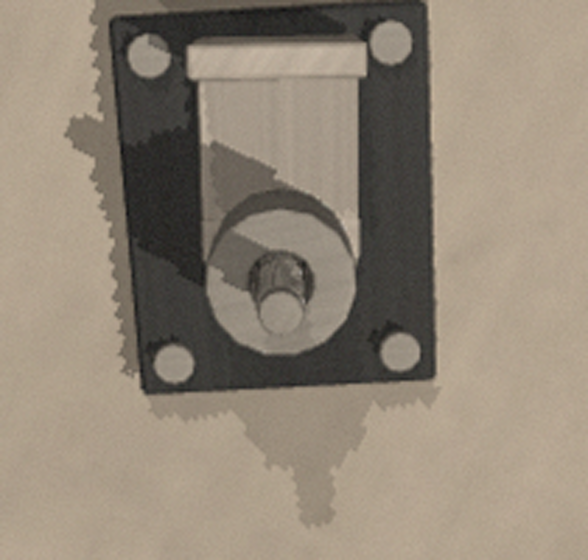

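```bash
python3 - <<'E'
from h import *
p,d,P=load("wrist","w3")
f=lambda a:[(210+u/2.8,130+v/2.8) for u,v in a]
sp=ray(P,f([(281,282)]),.046)[0];print("spacer",sp,"stud top",ray(P,f([(282,312)]),.073))
F=ray(P,f([(188,43),(366,41),(367,77),(190,79)]),.050);print(F,F.mean(0))
e=F[1]-F[0];print("flange yaw",np.degrees(np.arctan2(e[1],e[0])),np.linalg.norm(e),np.linalg.norm(F[3]-F[0]))
x,y,th=sp[0],sp[1],np.radians(114)
print(env.servo_line([x,y,.023-OFF],speed=.08,contact_N=8)); st("at")
eoat.gripper_close(); s=st("closed")
if s['gripper_width']>.03:
    env.servo_line([x,y,.13],speed=.08); st("up")
shot("wrist","g3")
E
```

```text
spacer [ 0.59553063 -0.3006065   0.046     ] stud top [[ 0.59557526 -0.30036899  0.073     ]]
[[ 0.55397174 -0.34141561  0.05      ]
 [ 0.5377122  -0.30608563  0.05      ]
 [ 0.54462271 -0.30260471  0.05      ]
 [ 0.56091641 -0.33800202  0.05      ]] [ 0.54930577 -0.32202699  0.05      ]
flange yaw 114.71279582724196 0.0388919108605302 0.007738281862393819
False
at clk 32.41 tcp [ 0.5958 -0.3008 -0.0046] F [0.6 0.5 0.3] w 0.0853
closed clk 32.94 tcp [ 0.5958 -0.3007 -0.0045] F [-0.3  0.3  5.3] w 0.0344
up clk 34.78 tcp [ 0.5953 -0.3005  0.1295] F [-0.3 -0.1 -0.6] w 0.0344
```

View pics/g3.png

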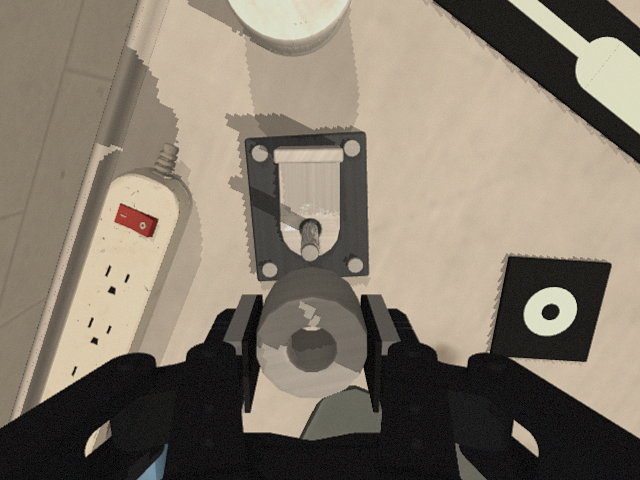

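```bash
python3 - <<'E'
from h import *
x,y,th=.5832,-.1124,np.radians(114)
carry(x,y,th,.05)
print(env.servo_line([x,y,-.022],speed=.04,contact_N=4)); st("down")
eoat.let_go()
env.servo_line([x,y,.13],speed=.15)
shot("wrist","p2")
i=cv2.imread("pics/p2.png");cv2.imwrite("pics/p2z.png",cv2.resize(i[130:330,210:420],None,fx=2.8,fy=2.8,interpolation=2))
E
```

```text
above clk 36.18 tcp [ 0.5834 -0.1132  0.0503] F [-0.2  0.2 -1. ] w 0.0343
True
down clk 37.67 tcp [ 0.5831 -0.1124 -0.0166] F [-0.9  0.1  6.6] w 0.0343
```

View pics/p2z.png

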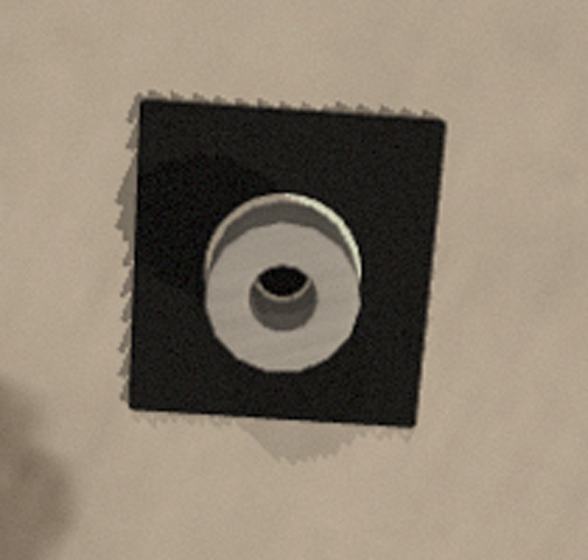

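```bash
python3 - <<'E'
from h import *
i=cams.camera_info("wrist");T=i['hand_eye'];K=i['mtx']
for nm in("open","shut"):
    p,d,P=load("wrist",nm)
    v,u=np.mgrid[0:480,0:640];m=(d>0)&(d<.2);X=np.stack([(u-K[0,2])/K[0,0]*d,(v-K[1,2])/K[1,1]*d,d],-1)[m]@T[:3,:3].T+T[:3,3]
    print(nm)
    for z in np.arange(-.03,-.125,-.005):
        k=(X[:,2]<z)&(X[:,2]>z-.005)&(X[:,0]>0)
        if k.sum()>3: print(round(z*1000),k.sum(),"x",(X[k,0].min()*1e3).round(1),(X[k,0].max()*1e3).round(1),"y",(X[k,1].min()*1e3).round(1),(X[k,1].max()*1e3).round(1))
E
```

```text
open
-40 162 x 42.4 43.4 y -10.0 10.7
-45 445 x 42.5 54.9 y -12.0 11.1
-50 612 x 42.3 56.5 y -12.0 10.8
-55 699 x 42.4 56.7 y -12.1 10.7
-60 768 x 42.3 56.8 y -12.2 11.3
-65 864 x 41.9 56.6 y -12.1 11.1
-70 735 x 42.2 57.2 y -12.3 6.0
-75 831 x 42.2 49.9 y -12.3 -1.0
-80 377 x 42.3 63.3 y -13.9 -3.9
-85 1502 x 40.9 71.2 y -14.6 -6.1
-90 3841 x 37.5 69.7 y -14.8 10.2
-95 4579 x 31.5 67.6 y -17.3 6.8
-100 2010 x 0.0 65.6 y -18.3 1.2
-105 3836 x 0.0 60.0 y -18.5 -2.9
-110 4166 x 0.0 38.9 y -18.5 -7.6
-115 2549 x 6.2 34.4 y -19.5 -12.4
-120 588 x 11.9 30.3 y -21.0 -17.0
shut
-30 53 x 0.1 6.6 y -11.7 -11.0
-35 215 x 0.1 13.3 y -12.1 -6.7
-40 268 x 0.1 13.9 y -12.3 -6.5
-45 295 x 0.0 13.7 y -12.0 -6.6
-50 313 x 0.0 13.9 y -12.1 -6.5
-55 328 x 0.0 13.9 y -12.1 -6.7
-60 197 x 0.0 6.8 y -11.9 -0.2
-65 698 x 0.0 17.1 y -12.7 11.0
-70 691 x 1.8 30.1 y -14.5 11.3
-75 1664 x 1.8 35.2 y -14.4 11.7
-80 2568 x 2.6 38.4 y -14.5 8.8
-85 3360 x 3.2 41.9 y -13.4 8.9
-90 2116 x 3.5 45.8 y -17.7 8.3
-95 3452 x 3.9 50.2 y -18.4 6.8
-100 4705 x 0.0 54.8 y -18.5 2.1
-105 5092 x 0.0 57.3 y -18.4 -2.8
-110 4443 x 0.0 56.0 y -18.7 -7.4
-115 1737 x 5.7 52.1 y -18.7 -12.2
-120 730 x 6.2 18.8 y -20.9 -17.4
```

View pics/open.png

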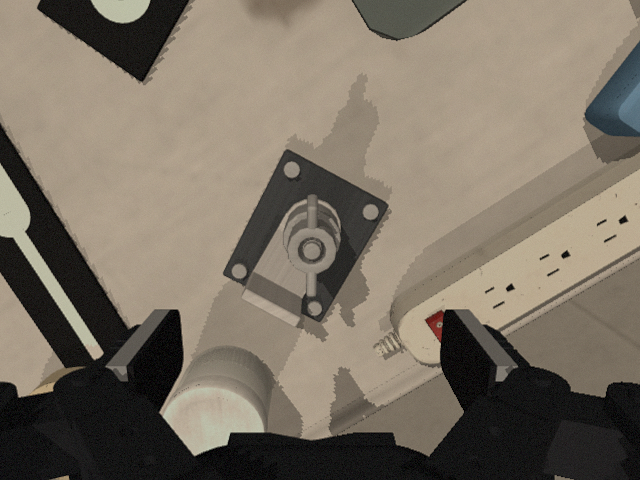

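```bash
python3 - <<'E'
from h import *
p,d,P=load("wrist","w1"); print("jar",ray(P,(188,132),.058))
b=np.radians(24.8); fc=np.array([.5493,-.3220]); t=fc+.0187*np.array([-np.sin(b),np.cos(b)]); print(t)
carry(t[0],t[1],b,.11)
p,d,P=shot("wrist","w4")
i=cv2.imread("pics/w4.png");
# overlay: finger footprint at open (z=.045)
for sx in(1,-1):
    q=[t+R.from_euler('z',b).as_matrix()[:2,:2]@np.array([sx*a,c]) for a,c in((.0425,.012),(.057,.012),(.057,-.012),(.0425,-.012))]
    cv2.polylines(i,[proj(P,[[*k,.05] for k in q]).astype(np.int32)],True,(0,255,0),1)
    cv2.polylines(i,[proj(P,[[*k,.073] for k in q]).astype(np.int32)],True,(0,0,255),1)
cv2.imwrite("pics/w4o.png",i)
E
```

```text
jar [[ 0.46835283 -0.36697677  0.058     ]]
[ 0.54145625 -0.30502456]
above clk 41.59 tcp [ 0.5414 -0.3039  0.1102] F [ 0.5  0.2 -0.1] w 0.0853
```

View pics/w4o.png

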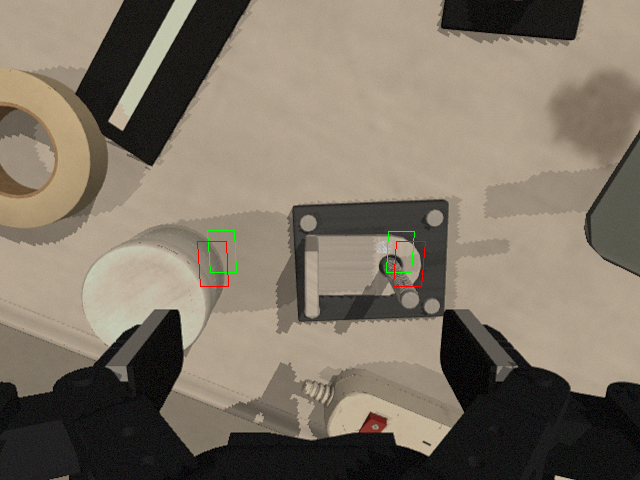

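```bash
python3 - <<'E'
from h import *
for n in("w4","w1","w2","w3","open"):
    p,d,P=load("wrist",n);K,Rm,c=P
    v,u=np.mgrid[0:480,0:640];m=(d>.1)
    X=c+np.stack([(u-K[0,2])/K[0,0]*d,(v-K[1,2])/K[1,1]*d,d],-1)@Rm.T
    k=m&(abs(X[...,2]-.057)<.006)&(np.hypot(X[...,0]-.47,X[...,1]+.37)<.05)
    if k.sum()>300:
        ct=max(cv2.findContours(k.astype(np.uint8),0,1)[0],key=cv2.contourArea)
        (cx,cy),r=cv2.minEnclosingCircle((X[ct[:,0,1],ct[:,0,0],:2]*1e3).astype(np.float32));print(n,k.sum(),cx,cy,r,X[k][:,2].mean())
E
```

```text
w4 9455 468.54327392578125 -368.98406982421875 35.62858963012695 0.05840947752113205
w1 6415 468.44622802734375 -369.6479187011719 35.37606430053711 0.058660994663387464
w2 5621 469.8981018066406 -369.0076904296875 35.62747573852539 0.05819707375093761
w3 4305 479.75396728515625 -365.35369873046875 32.8851432800293 0.058584768974181176
open 5229 473.09967041015625 -365.4958190917969 34.6123046875 0.05799449725501823
```

```bash
python3 - <<'E'
from h import *
b=np.radians(24.8); fc=np.array([.5493,-.3220]); t=fc+.0195*np.array([-np.sin(b),np.cos(b)])
env.servo_line([*t,.07],speed=.1);env.wait(.3);st("pre")
print(env.servo_line([*t,.002],speed=.05,contact_N=3)); st("at")
E
```

```text
pre clk 42.49 tcp [ 0.5414 -0.3046  0.0705] F [0.2 0.7 0.9] w 0.0852
False
at clk 44.0 tcp [ 0.5414 -0.3044  0.0023] F [-0.3  0.9 -0.7] w 0.0855
```

```bash
python3 - <<'E'
from h import *
b=np.radians(24.8); fc=np.array([.5493,-.3220]); t=fc+.0195*np.array([-np.sin(b),np.cos(b)])
eoat.gripper_close(); s=st("closed")
if s['gripper_width']>.004:
    env.servo_line([*t,.12],speed=.07); st("up")
shot("wrist","g4")
E
```

```text
closed clk 44.7 tcp [ 0.5413 -0.3043  0.0022] F [-0.2 -0.2  2.6] w 0.0063
up clk 46.53 tcp [ 0.5409 -0.3041  0.1196] F [ 0.2  0.5 -1.9] w 0.0065
```

View pics/g4.png

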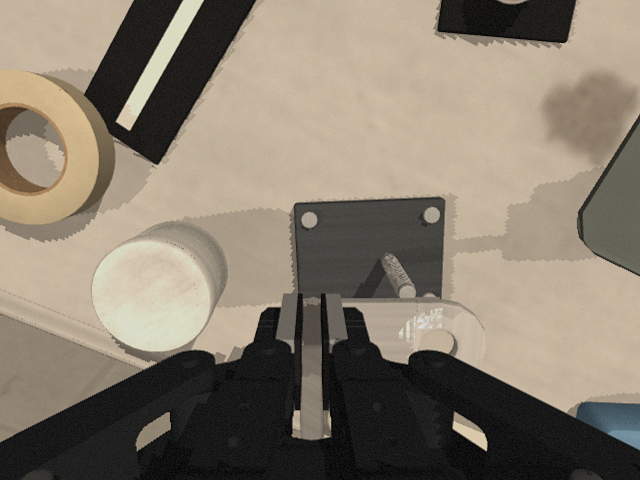

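```bash
python3 - <<'E'
from h import *
b=np.radians(-15.3); M=R.from_euler('z',b).as_matrix()[:2,:2]
t=np.array([.5918,.1042])+M@np.array([.0175-.051,.0195]);print(t)
carry(*t,b,.05); env.wait(.2)
shot("wrist","p3")
print(env.servo_line([*t,-.011],speed=.04,contact_N=4)); st("down")
shot("wrist","p3b")
E
```

```text
[0.56463285 0.13184862]
above clk 49.25 tcp [0.5645 0.1312 0.0505] F [-0.5  0.1 -1.6] w 0.0062
True
down clk 50.71 tcp [ 0.5644  0.1319 -0.0038] F [0.7 0.1 5.6] w 0.0062
```

View pics/p3b.png

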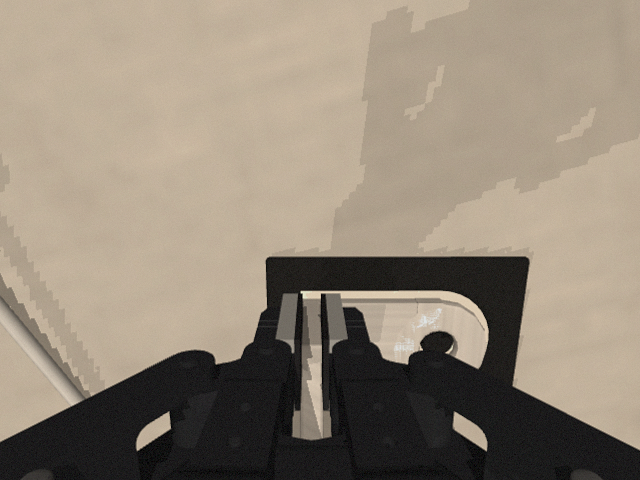

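```bash
python3 - <<'E'
from h import *
s=observe();t=s['tcp_pos'][:2]
eoat.let_go(); st("rel")
env.servo_line([*t,.08],speed=.1)
env.move_to([.575,.108,.17],down(np.radians(-15.3))); env.wait(.2)
p,d,P=shot("wrist","p3c")
i=cv2.imread("pics/p3c.png");cv2.imwrite("pics/p3z.png",cv2.resize(i[130:330,210:420],None,fx=2.8,fy=2.8,interpolation=2))
E
```

```text
rel clk 51.5 tcp [ 0.5634  0.1318 -0.0046] F [0.5 0.8 0.1] w 0.0854
```

View pics/p3z.png

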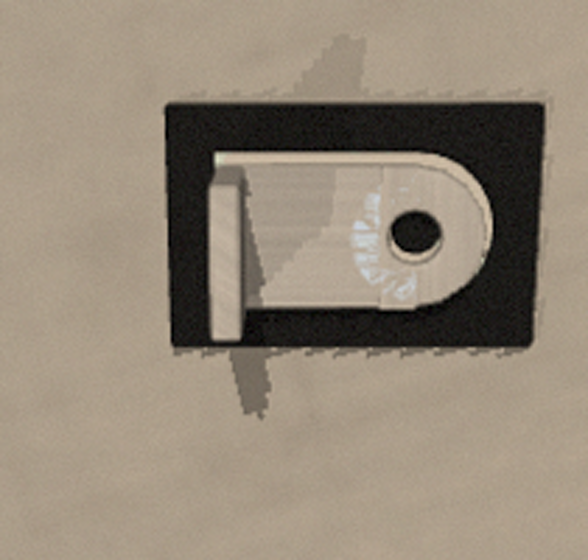

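```bash
python3 - <<'E'
from h import *
p,d,P=load("wrist","p3c")
f=lambda a:[(210+u/2.8,130+v/2.8) for u,v in a]
print(ray(P,f([(414,231)]),.010), ray(P,f([(485,231)]),.010))
F=ray(P,f([(210,184),(209,340),(241,340),(243,184)]),.044);print(F.mean(0)); e=F[0]-F[1];print(np.degrees(np.arctan2(e[1],e[0])))
M=R.from_euler('z',np.radians(-15.3)).as_matrix()[:2,:2]; print("exp hole",np.array([.5918,.1042])+M@[.0175,0],"flange",np.array([.5918,.1042])+M@[.0175-.051,0])
# screwdriver
p,d,P=load("wrist","w_sd");K=P[0]
hsv=cv2.cvtColor(p,cv2.COLOR_RGB2HSV);m=(((hsv[...,0]<6)|(hsv[...,0]>172))&(hsv[...,1]>150)&(hsv[...,2]>60)).astype(np.uint8)
c=max(cv2.findContours(m,0,1)[0],key=cv2.contourArea)
W=ray(P,c[:,0],.016)[:,:2]*1000;r=cv2.minAreaRect(W.astype(np.float32));print("handle",r)
i=cv2.imread("pics/w_sd.png");cv2.imwrite("pics/sdz.png",cv2.resize(i[170:310,180:440],None,fx=3,fy=3,interpolation=2))
E
```

```text
[[0.60810882 0.10047677 0.01      ]] [[0.62707396 0.09532428 0.01      ]]
[0.5589995  0.11218309 0.044     ]
73.4698027212078
exp hole [0.60867975 0.09958222] flange [0.55948733 0.11303975]
handle ((429.9366149902344, 243.8150634765625), (32.05827713012695, 101.19178009033203), 9.513263702392578)
```

View pics/sdz.png

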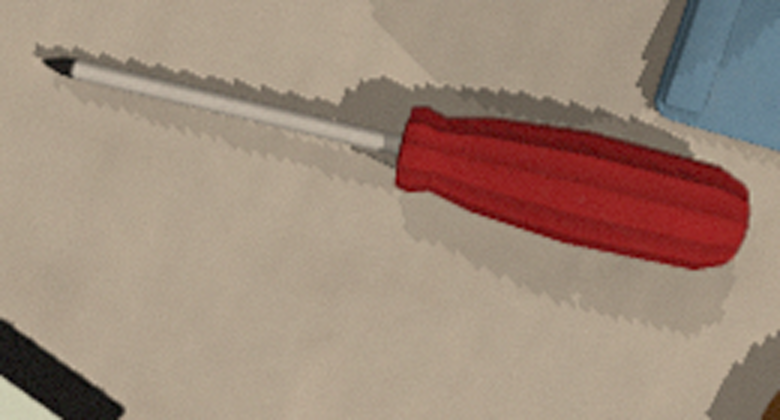

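```bash
python3 - <<'E'
from h import *
p,d,P=load("wrist","w_sd");print("tip",ray(P,(194,190.7),.016))
env.move_to([.46,.2,.17],down(np.radians(9.5)))
env.move_to([.4318,.2325,.15],down(np.radians(9.5)));env.wait(.2)
p,d,P=shot("wrist","w5")
hsv=cv2.cvtColor(p,cv2.COLOR_RGB2HSV);m=(((hsv[...,0]<6)|(hsv[...,0]>172))&(hsv[...,1]>150)&(hsv[...,2]>60)).astype(np.uint8)
c=max(cv2.findContours(m,0,1)[0],key=cv2.contourArea)
W=ray(P,c[:,0],.016)[:,:2]*1000;r=cv2.minAreaRect(W.astype(np.float32));print("handle",r)
E
```

```text
tip [[0.45775998 0.0945131  0.016     ]]
handle ((429.0436706542969, 241.85072326660156), (30.901344299316406, 100.8340072631836), 10.219978332519531)
```

View pics/w5.png

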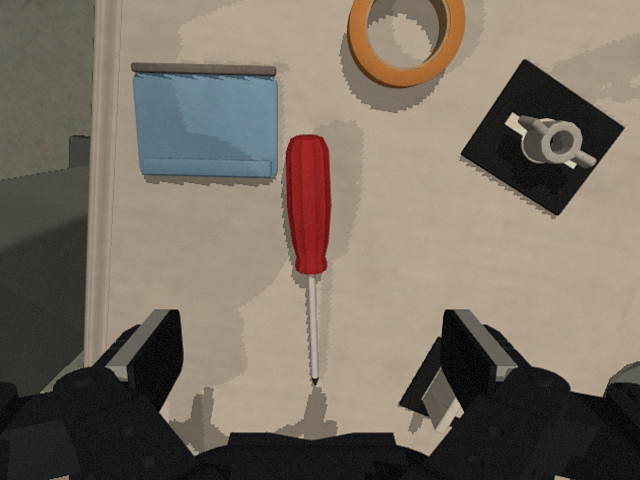

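```bash
python3 - <<'E'
from h import *
p,d,P=load("wrist","w5")
A=ray(P,[(315,383),(307.5,138),(311.5,268)],.016);print(A)
e=A[1]-A[0];L=np.hypot(*e[:2]);a=np.arctan2(e[1],e[0]);print(L,np.degrees(a))
o=(A[0]+A[1])[:2]/2;u=e[:2]/L;print("origin",o)
g=o+.040*u; th=a-np.pi/2;print(g,np.degrees(th))
np.save("sd.npy",[*o,a])
env.servo_line([*g,.05],rotation=down(th),speed=.1);env.wait(.2)
print(env.servo_line([*g,-.024],speed=.05,contact_N=6));st("at")
eoat.gripper_close();s=st("closed")
if s['gripper_width']>.02: env.servo_line([*g,.08],speed=.08);st("up")
shot("wrist","g5")
E
```

```text
[[0.45743024 0.10171399 0.016     ]
 [0.42053042 0.28944144 0.016     ]
 [0.43869488 0.19710873 0.016     ]]
0.19131960376889467 101.12032548581207
origin [0.43898033 0.19557771]
[0.43126553 0.23482669] 11.120325485812078
False
at clk 57.38 tcp [ 0.4315  0.2349 -0.0237] F [ 0.3  1.3 -1. ] w 0.0853
closed clk 57.95 tcp [ 0.4313  0.2349 -0.0236] F [-0.6 -0.5  5.9] w 0.0286
up clk 59.4 tcp [0.4309 0.2347 0.0795] F [ 0.1  0.1 -0.3] w 0.0287
```

View pics/g5.png

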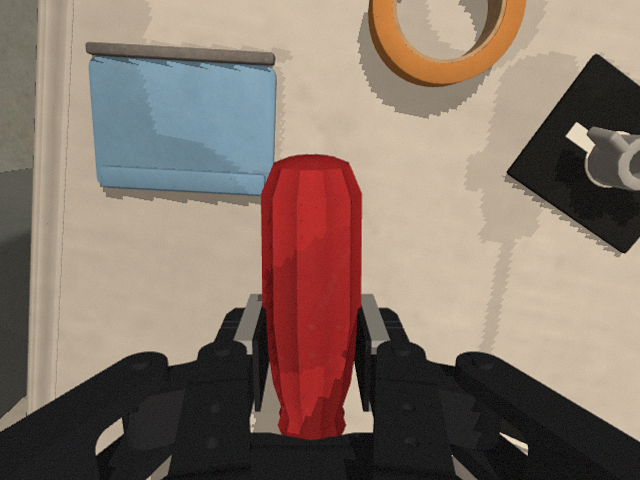

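```bash
python3 - <<'E'
from h import *
r,rw,W=pad("w_pd",(.423,-.19));print(r,rw)
a=np.radians(80.0);t=np.array([.4206,-.1930])+.0432*np.array([np.cos(a),np.sin(a)]);th=a-np.pi/2
env.move_to([.43,.04,.1],down(np.radians(0)))
env.move_to([*t,.06],down(th));env.wait(.3);st("above")
shot("wrist","p5");shot("top","t5")
print(env.servo_line([*t,-.026],speed=.04,contact_N=4));st("down")
shot("wrist","p5b")
E
```

```text
((420.67950439453125, -193.35809326171875), (224.06265258789062, 59.217281341552734), 79.9932632446289) ((420.96783447265625, -193.9607391357422), (205.5796356201172, 34.29619598388672), 80.00373840332031)
above clk 61.35 tcp [ 0.4285 -0.1496  0.0602] F [ 0.2  0.3 -0.6] w 0.0289
True
down clk 63.22 tcp [ 0.4281 -0.1504 -0.0196] F [0.1 0.5 5.8] w 0.0288
```

View pics/p5b.png

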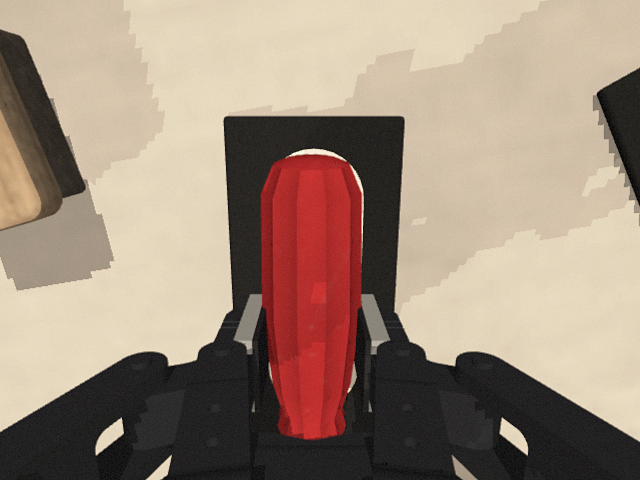

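```bash
python3 - <<'E'
from h import *
s=observe();t=s['tcp_pos'][:2]
eoat.let_go();env.wait(.2);st("rel")
env.servo_line([*t,.13],speed=.12)
env.move_to([.40,-.16,.22],down(np.radians(70)));env.wait(.2)
p,d,P=shot("wrist","f1")
env.move_to([.35,-.0,.3],down(np.radians(90)));env.wait(.3)
shot("top","f2");shot("wrist","f3");shot("side","f4");st()
i=cv2.imread("pics/f2.png");cv2.imwrite("pics/f2z.png",cv2.resize(i[180:320,150:490],None,fx=2.35,fy=2.35,interpolation=2))
E
```

```text
rel clk 64.06 tcp [ 0.4274 -0.15   -0.0201] F [-0.4  0.  -0.3] w 0.0855
 clk 68.22 tcp [ 3.500e-01 -3.000e-04  2.998e-01] F [0.5 0.3 0.4] w 0.0854
```

View pics/f1.png

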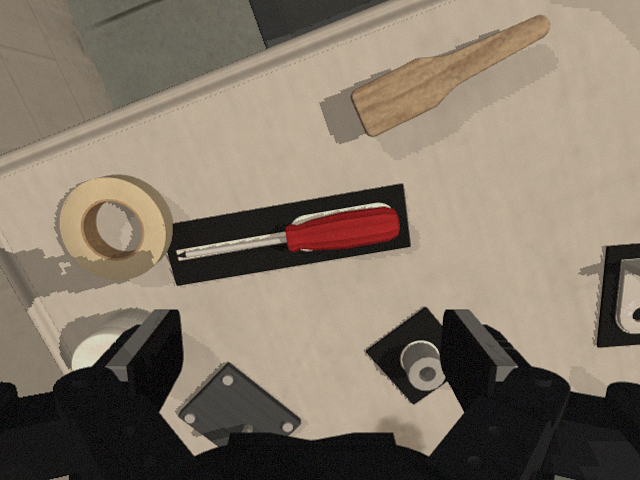

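View pics/f3.png

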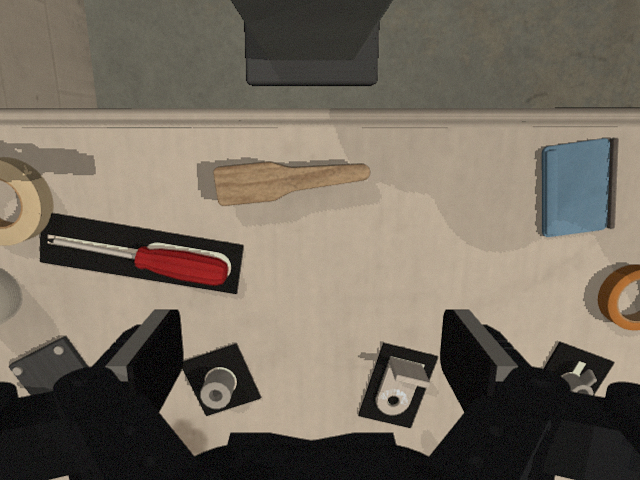

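View pics/f4.png

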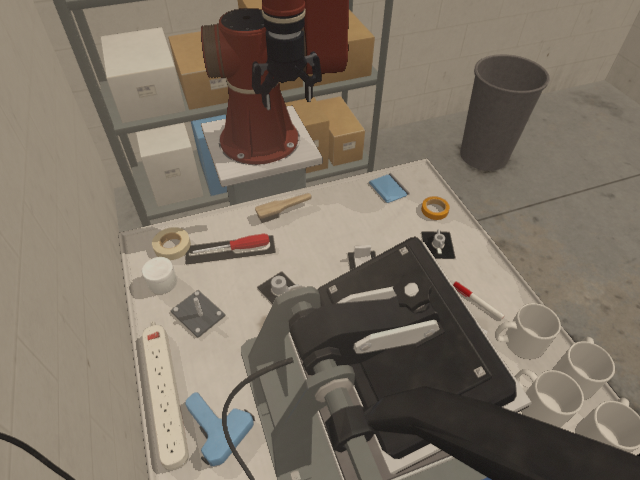

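```bash
python3 - <<'E'
from h import *
u=np.array([np.cos(np.radians(80)),np.sin(np.radians(80))])
for nm in("f1","f3"):
    p,d,P=load("wrist",nm)
    hsv=cv2.cvtColor(p,cv2.COLOR_RGB2HSV);m=(((hsv[...,0]<6)|(hsv[...,0]>172))&(hsv[...,1]>150)&(hsv[...,2]>60)).astype(np.uint8);m[:, 400 if nm=="f1" else 250:]=0
    c=max(cv2.findContours(m,0,1)[0],key=cv2.contourArea)
    W=ray(P,c[:,0],.020)[:,:2]*1000;r=cv2.minAreaRect(W.astype(np.float32));e=np.array(r[0])-np.array([420.8,-193.4])
    print("handle",r,"along",e@u-51.5,"across",e@[u[1],-u[0]])
p,d,P=load("wrist","f1");print("tip",ray(P,[(180,255)],.018),"outline tip",[.4208-.1015*u[0],-.1934-.1015*u[1]])
for n in("t","f"):
    p=cv2.imread("pics/top0.png" if n=="t" else "pics/f2.png")[...,::-1];P=campose("top")
    hsv=cv2.cvtColor(np.ascontiguousarray(p),cv2.COLOR_RGB2HSV)
    m=cv2.inRange(hsv,(9,130,100),(22,255,255));m[:,:150]=0;m[:,210:]=0;m[:220]=0;m[290:]=0
    M=cv2.moments(m,True);print("tape",ray(P,(M['m10']/M['m00'],M['m01']/M['m00']),.019))
    g=p.min(2)>185;k=np.zeros(g.shape,np.uint8);k[235:275,435:480]=g[235:275,435:480];M=cv2.moments(k,True);print("jar",ray(P,(M['m10']/M['m00'],M['m01']/M['m00']),.058))
E
```

```text
handle ((429.61431884765625, -141.40753173828125), (100.65220642089844, 33.24423599243164), 77.73011016845703) along 1.2331762476525725 across -0.3479878273596849
handle ((429.33349609375, -143.50048828125), (101.47279357910156, 33.86167907714844), 80.11421203613281) along -0.876747942043913 across -0.26110616300619643
tip [[ 0.40155188 -0.28617119  0.018     ]] outline tip [np.float64(0.40317470996680654), np.float64(-0.2933579869307391)]
tape [[0.46926463 0.36675816 0.019     ]]
jar [[ 0.4780523  -0.37743121  0.058     ]]
tape [[0.46934128 0.36663713 0.019     ]]
jar [[ 0.46674022 -0.37167886  0.058     ]]
```

View pics/f2z.png

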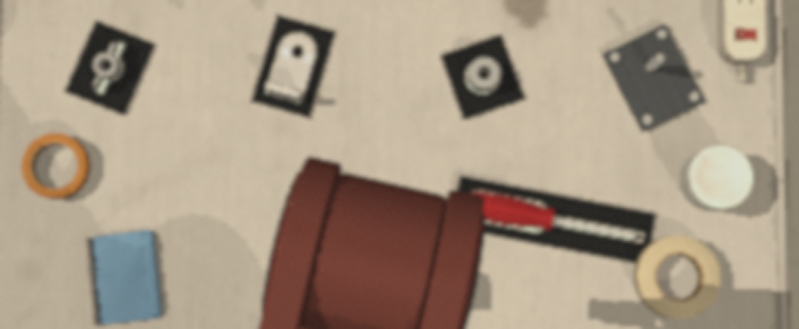

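```bash
python3 -c "
from h import *
env.job_done();st()"
```

```text
the job is handed in; nothing more can be done
the job is handed in; nothing more can be done
```

I lifted off the wing nut, the spacer and the bracket in that order and stood each on its outlined pad. I then laid the screwdriver on its outline and handed the job in at about 68 s of the 141 s allowed.

**Last checks**
- **Bracket:** the hole and flange are within about 1 mm of target. Its angle is about right, though the roughly picked flange edge read 1–2° off.
- **Wing nut and spacer:** both look centred on their outlines. The nut's wings follow the outline to about 1 mm by eye.
- **Screwdriver:** the handle is within about 1 mm of its outline along and across. Its angle read 80.1° in one view and 77.7° in the other, against 80° for the pad. The tip read about 7 mm short along its length. I took that to be a height error in the reading, because the same shortfall showed before I picked it up.
- **Tape roll and jar:** the tape roll's position is unchanged to 0.2 mm. The jar looks unmoved in the top pictures before and after. A brightness measurement of it disagreed by about 1 cm, which I put down to shadow.

**What went wrong or differed**
- **First nut grasp:** it closed on nothing, because the real fingertips lie about 28 mm behind the TCP the robot reports. I confirmed this with a 4 N touch on the stud top and allowed for it afterwards.
- **Bracket grip:** I held the flange off-centre so the open finger could pass the stud and the jar.

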